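Put the balance's calibration weights away in order of size

ROBOT

A 6-joint arm with a two-finger parallel gripper is mounted at the origin on the work surface. World frame = base frame: x ahead of the robot, y to its left, z up, the work surface at z = 0. Lengths are in mm, angles in degrees, forces in N, time in s.
With the tool pointing down it reaches from about 300 to 850 mm from the base axis. Payload 4.2 kg.
Tool frame: the origin (TCP) lies midway between the tips of the shut fingers; the grasp point (between the pads) lies 19 mm behind it; z points along the fingers, y is the line along which they close (so a half turn about z gives the same grasp; the last joint's range is limited). The gripper opens to 91 mm and grips with 3 to 60 N. Pads are 32 mm wide; open, the fingers measure 118 mm over their backs; the gripper's body (76 mm by 178 mm) begins 60 mm behind the grasp point.
Start: joints at [73.51, 18.312, 89.639, -0, 72.044, -1.146], TCP at [152.153, 554.52, 213.976] pointing down, gripper open.
Joint ranges: [-177.97, 177.97], [-48.28, 115.42], [12.27, 149.76], [-77.06, 257.06], [2.81, 150.46], [-146.56, 146.56]. Speed limits (degrees/s): [147.25, 147.25, 180, 180, 180, 180].

INTERFACE

Orientations are given as [roll, pitch, yaw] about the fixed x, y, z axes, in that order (R = Rz(yaw) Ry(pitch) Rx(roll)).
In Python, from workcell import state, grab_frame, camera_model, job_done gives the robot as it stands.
- The arm moves only by the shell command python3 -m pendant 'ROWS' [OPENING] [FORCE]. ROWS is rows parted by semicolons, their numbers by spaces, 1 to 8 of them, each of 6 numbers: dx, dy, dz in mm, then a rotation vector rx, ry, rz in degrees; each row shifts and turns the commanded pose from where the row before left it, along the tool's axes as they then stand; what a row does not reach is not made up. A row lasts 1/10 s, in which the tool goes at most 50 mm and 8.59 degrees, less where a joint would pass 70% of its speed; a pose out of reach is approached as far as the arm can. OPENING is the finger opening in mm, set as the command begins (- or left out keeps the last). The fingers move at their own pace and stop on an object; FORCE is the grip in N (left out, the last holds). Time passes only in rows, so rows that do not move let the fingers close. It prints the time, the measured TCP pose, the force, the opening and the grip force at its end.
- state(): the state, without advancing time (a new reading comes with each control period).
- grab_frame(name): name is "scene" or "side" or "wrist"; returns the picture (420x560x3 uint8, blue, green, red); there is no depth.
- camera_model(name): a dict with "fx", "fy", "cx", "cy" (pixels), "D" ([k1, k2, p1, p2, k3] as OpenCV has them; the pictures are not rectified), "T" (4x4, takes a point from camera to world coordinates). Camera axes: x right, y up, looking along -z (the intrinsics and any distortion apply to the point x, -y, -z); pixel columns grow to the right and rows downward; lengths in mm; the calibration is good to about 2 mm. A picture is of the moment at which its call begins: read the wrist's pose just before it. camera_model takes no time and is no camera call; for the wrist camera it gives the pose at the moment of the call.
- job_done(): hands the job in; it is judged then, once.
The state is a dict: "time_s": time; "qpos": joint angles; "qvel": joint speeds; "effort": joint torques, N m; "ee_pos": TCP position; "ee_rot": TCP orientation; "force": force on the tool from outside, world axes, zero at the start; "torque": the same for the moment, N m; "gripper_width": finger opening in mm; "gripper_force": force on a finger pad.
Only numpy, scipy, OpenCV 4.12 (cv2) and the standard library are available. Lean on these libraries where they do the work, as an engineer would, in place of code of your own. Each camera call takes 0.05 s, during which the arm holds its last target. There are 200 camera calls.

TASK

The balance has been checked: move the four steel calibration weights from the wooden board to the white storage rack, so that they stand in order of size, the largest on the seat next to the upright post and the smallest at the far end, each upright in the middle of its own seat. Set them down gently without dropping or tipping any, and leave the jar and the beaker that stand between board and rack where they are.

Things in the scene. Friction and masses are not known exactly. Their poses are not given: they have to be found in the camera images.
- weight_500: The largest of the four calibration weights: polished steel, a round body 44 mm in diameter and 36 mm high with a narrower round knob on top, 56 mm high in all, about 500 g, loose. It starts upright on one of the four seats of the wooden board. Origin: centre of its underside; z is its own axis, up.
- weight_200: The second largest of the four calibration weights: polished steel, a round body 33 mm in diameter and 28 mm high with a narrower round knob on top, 44 mm high in all, about 200 g, loose. It starts upright on one of the four seats of the wooden board. Origin: centre of its underside; z is its own axis, up.
- weight_100: The third largest of the four calibration weights: polished steel, a round body 25 mm in diameter and 22 mm high with a narrower round knob on top, 34 mm high in all, about 100 g, loose. It starts upright on one of the four seats of the wooden board. Origin: centre of its underside; z is its own axis, up.
- weight_20: The smallest of the four calibration weights: polished steel, a round body 16 mm in diameter and 13 mm high with a narrower round knob on top, 22 mm high in all, about 20 g, loose. It starts upright on one of the four seats of the wooden board. Origin: centre of its underside; z is its own axis, up.
- board: Wooden carrying board, fixed, 270 x 80 mm, top face 20 mm above its origin (centre of the underside, on the bench). Its row of four seats (brown discs, 50 mm across, flush, no recess) runs along its x axis at x = -93, -31, +31 and +93 mm, y = 0; z up. One weight stands on each, in any order of size.
- rack: White plastic storage rack, fixed, 340 x 80 mm, top face flat, 18 mm above its origin (centre of its underside, on the bench). Four seats (flush black rubber discs, 38 mm across, flat, no recess) lie along its x axis at x = -93, -31, +31 and +93 mm, y = 0; z up. At its two ends, at x = +150 and -150 mm, y = 0, stand the post and the stud, either way round. Empty at the start.
- post: Upright steel post with a black ball on top, 20 mm across at its foot, 45 mm high, fixed on one end of the white rack (x = +150 or -150 mm of the rack). Origin: centre of its foot, on the rack's top face. The four seats lie 57, 119, 181 and 243 mm from it along the row.
- stud: Low steel disc, 20 mm across, 5 mm high, fixed on that end of the white rack where the post is not. Origin: centre of its underside, on the rack's top face.
- jar: White plastic reagent jar with a black cap, 54 mm across, 105 mm high, 0.4 kg, loose, standing between board and rack; to be left alone. Origin: centre of its underside.
- beaker: Small glass beaker, 48 mm across, 60 mm high, 0.12 kg, loose, standing between board and rack; to be left alone. Origin: centre of its underside.
There are look-alikes about, which are no part of the job. What is shaped like the weight_200 but green or orange is not meant.

How it is judged (in metres and radians):
At the end, for the whole second after the job is handed in: All four weights stand on the white rack, released and at rest, upright (within 0.1 rad): the largest on the seat nearest the post, then the second and third largest, the smallest on the seat farthest from the post, each within 12 mm of its seat's centre along the row and across it (horizontal distance between weight_500 and post between 0.045 and 0.069 m and y of weight_500 in the frame of rack between -0.012 and 0.012 m and z of weight_500 in the frame of rack between 0.014 and 0.022 m and angle between each of weight_500, weight_200, weight_100, weight_20's own z axis and vertical below 0.1 rad and linear speed of each of weight_500, weight_200, weight_100, weight_20 below 0.02 m/s and horizontal distance between weight_200 and post between 0.107 and 0.131 m and y of weight_200 in the frame of rack between -0.012 and 0.012 m and z of weight_200 in the frame of rack between 0.014 and 0.022 m and horizontal distance between weight_100 and post between 0.169 and 0.193 m and y of weight_100 in the frame of rack between -0.012 and 0.012 m and z of weight_100 in the frame of rack between 0.014 and 0.022 m and horizontal distance between weight_20 and post between 0.231 and 0.255 m and y of weight_20 in the frame of rack between -0.012 and 0.012 m and z of weight_20 in the frame of rack between 0.014 and 0.022 m); the robot touches nothing.
It fails at once if a weight is tipped over (angle between any of weight_500, weight_200, weight_100, weight_20's own z axis and vertical above 0.8 rad).
It fails at once if a weight is dropped or slammed onto the rack (over 80 N) (contact force between any of weight_500, weight_200, weight_100, weight_20 and rack above 80 N).
It fails at once if the jar is shifted by more than 20 mm or knocked over (distance of jar from where it was at the start of the episode above 0.02 m or angle between jar's own z axis and vertical above 0.3 rad).
It fails at once if the beaker is shifted by more than 20 mm or knocked over (distance of beaker from where it was at the start of the episode above 0.02 m or angle between beaker's own z axis and vertical above 0.3 rad).
It also fails if it takes over 99 s, if anything falls off the work surface, if the arm or the gripper's body presses on something with over 40 N, if the wrist force passes 120 N, or if a joint passes its speed limit or range.

## Working session

There is one attempt and no reset: what is moved stays moved. The work goes in short steps, Python scripts to look and compute and a shell command to move; the robot and the scene stay as the last step left them, time stands still between calls to the robot, and variables do not carry over. Pictures are saved under pics/ and viewed, at most 14 in all, crops included, and the job is handed in when it is done.

```bash
mkdir -p pics; python3 - <<'E'
from workcell import *
import cv2
for n in("scene","side"):
    cv2.imwrite(f"pics/{n}0.png",grab_frame(n)); m=camera_model(n); print(n,m)
s=state(); print(s)
E
```

```text
scene {'fx': 379.3912830686907, 'fy': 379.3912830686907, 'cx': 280.38601231515617, 'cy': 212.1273303102916, 'D': array([0.00144827, 0.        , 0.        , 0.        , 0.        ]), 'T': array([[-8.63196717e-01, -3.47025119e-01,  3.66694688e-01,
         7.76714296e+02],
       [ 5.04860535e-01, -5.97195459e-01,  6.23276363e-01,
         4.21665717e+02],
       [ 2.69584880e-03,  7.23139787e-01,  6.90696446e-01,
         5.20704220e+02],
       [ 0.00000000e+00,  0.00000000e+00,  0.00000000e+00,
         1.00000000e+00]])}
side {'fx': 473.0293443627703, 'fy': 473.0293443627703, 'cx': 273.67995812851024, 'cy': 208.8756197723668, 'D': array([-0.00097264,  0.        ,  0.        ,  0.        ,  0.        ]), 'T': array([[ 7.15260878e-01,  3.81249352e-01, -5.85705393e-01,
        -2.09190601e+01],
       [-6.98814461e-01,  3.80867224e-01, -6.05473787e-01,
        -5.82665460e+02],
       [-7.76050168e-03,  8.42371111e-01,  5.38841986e-01,
         5.38765764e+02],
       [ 0.00000000e+00,  0.00000000e+00,  0.00000000e+00,
         1.00000000e+00]])}
{'time_s': 0.1, 'qpos': array([ 7.35090929e+01,  1.83470938e+01,  8.96980933e+01, -5.54150708e-04,
        7.20440505e+01, -1.14712742e+00]), 'qvel': array([-0.01937556, -0.02885428, -0.10962075,  0.07059119, -0.01344147,
        0.08579801]), 'effort': array([ 1.19670303e-04, -4.13332951e+01, -2.32509023e+01,  7.28761987e-02,
        4.22633754e-02, -3.38736322e-05]), 'ee_pos': array([152.03905859, 554.07614142, 213.22218243]), 'ee_rot': array([-1.79910770e+02, -1.25973148e-03,  1.64656391e+02]), 'force': array([-0.1275836 ,  0.59607766, -0.71368494]), 'torque': array([-0.00526007,  0.02909782, -0.01954368]), 'gripper_force': 0.0, 'gripper_width': 91.31347958509829}
```

View pics/scene0.png

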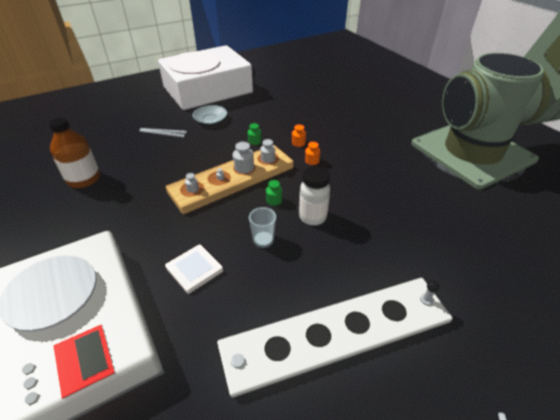

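View pics/side0.png

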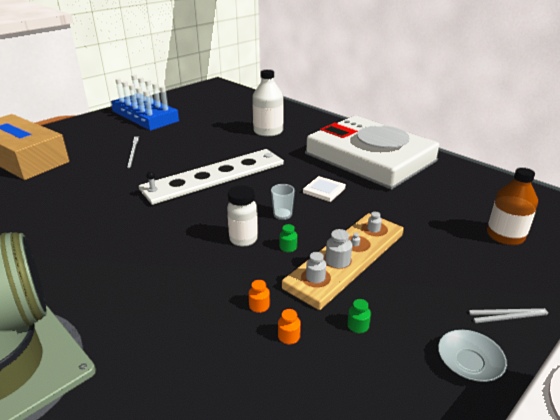

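The scene view shows the rack seats at about (277,348), (318,335), (357,322) and (394,311), with the post at (428,299). The weights on the board, left to right, are 100 at (191,185), 20 at (219,176), 500 at (243,158) and 200 at (267,152). The jar is at (314,195) and the beaker at (263,228). The side view agrees.

```bash
cat > h.py <<'E'
import numpy as np,cv2
from workcell import *
def ray(m,uv):
    K=np.array([[m["fx"],0,m["cx"]],[0,m["fy"],m["cy"]],[0,0,1]])
    p=cv2.undistortPoints(np.array([[uv]],float),K,np.array(m["D"]))[0,0]
    return m["T"][:3,3],m["T"][:3,:3]@np.array([p[0],-p[1],-1])
def at(m,uv,z):
    o,d=ray(m,uv); return (o+d*(z-o[2])/d[2])
def proj(m,P):
    K=np.array([[m["fx"],0,m["cx"]],[0,m["fy"],m["cy"]],[0,0,1]])
    c=(np.array(P)-m["T"][:3,3])@m["T"][:3,:3]
    return cv2.projectPoints(c*[1,-1,-1],np.zeros(3),np.zeros(3),K,np.array(m["D"]))[0][:,0]
E
python3 - <<'E'
from h import *
S=cv2.imread("pics/scene0.png");D=cv2.imread("pics/side0.png")
ms,md=camera_model("scene"),camera_model("side")
for n,I,m,sd in(("scene",S,ms,[(277,348),(318,335),(357,322),(394,311)]),("side",D,md,[(177,183),(202,175),(227,168),(255,162)])):
    g=cv2.cvtColor(I,cv2.COLOR_BGR2GRAY); b=(g<100).astype(np.uint8)
    k,L,st,c=cv2.connectedComponentsWithStats(b)
    for s in sd:
        i=L[s[1],s[0]]; print(n,st[i][4],c[i].round(1),at(m,c[i],18).round(1))
print("post foot",at(ms,(428,303),18),"stud",at(ms,(237,361),18), at(md,(153,189),18))
for nm,uv,uv2 in(("jar",(314,218),(243,240)),("beaker",(263,241),(283,214))): print(nm,at(ms,uv,0),at(md,uv2,0))
a=cv2.resize(S[125:215,160:300],(0,0),fx=5,fy=5,interpolation=cv2.INTER_CUBIC);cv2.imwrite("pics/a.png",a)
b=cv2.resize(D[205:310,275:410],(0,0),fx=5,fy=5,interpolation=cv2.INTER_CUBIC);cv2.imwrite("pics/b.png",b)
E
```

```text
scene 463 [277.  348.3] [652.6 202.9  18. ]
scene 423 [318.  334.9] [591.8 215.   18. ]
scene 390 [356.9 322.3] [531.  227.3  18. ]
scene 361 [393.8 310.3] [470.2 239.5  18. ]
side 88 [176.7 182.4] [468.3 235.4  18. ]
side 82 [201.8 175.1] [529.  223.1  18. ]
side 74 [225.7 168.1] [590.  210.9  18. ]
side 69 [248.1 161.5] [650.2 198.8  18. ]
post foot [415.85503211 256.2508728   18.        ] stud [708.70332434 191.27030209  18.        ] [414.45201623 247.8887051   18.        ]
jar [451.81641551  -0.82082324   0.        ] [445.67728828 -14.88898412   0.        ]
beaker [566.76537353   2.11258136   0.        ] [564.58280789  -5.11438358   0.        ]
```

View pics/a.png

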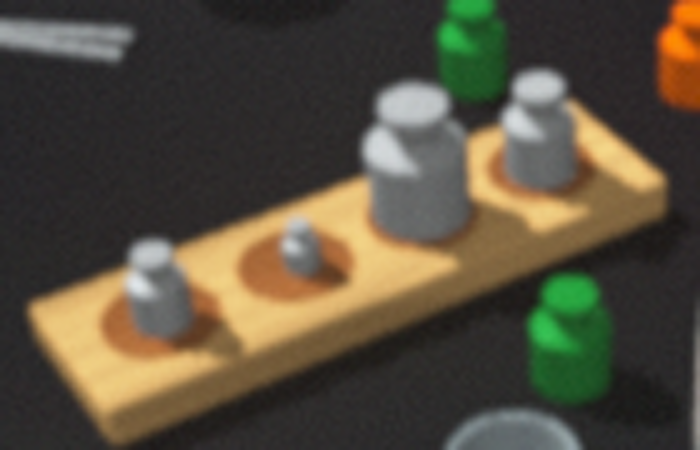

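View pics/b.png

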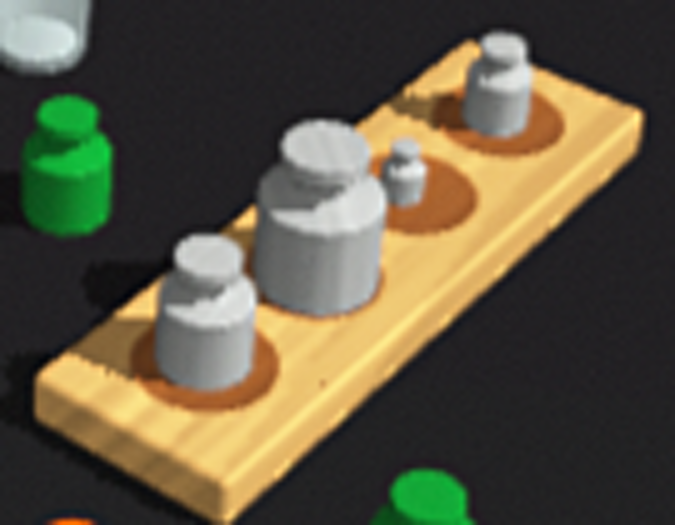

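```bash
python3 - <<'E'
from h import *
ms,md=camera_model("scene"),camera_model("side")
f=lambda u,v,o:((u+.5)/5-.5+o[0],(v+.5)/5-.5+o[1])
W={}
for n,a,b,z in(("w500",(413,101),(327,146),76),("w200",(539,84),(208,254),64),("w100",(152,249),(504,46),54),("w20",(299,227),(404,149),42),("greenA_top",(570,292),(68,115),44)):
    p=at(ms,f(*a,(160,125)),z);q=at(md,f(*b,(275,205)),z);print(n,p.round(1),q.round(1),((p+q)/2).round(1))
    W[n]=(p+q)/2
print("greenB",at(ms,(254.5,126),44),at(md,(359,304),44),"orange",at(ms,(313,147),44),at(md,(259,286),44))
print("cap",at(ms,(315,173),105),at(md,(242,195),105))
print("beaker rim",at(ms,(263,215),60),at(md,(283,189),60))
for c in((30,318),(108,430),(665,180),(572,100)): print("board corner",at(ms,f(*c,(160,125)),20).round())
m=camera_model("wrist");print(m["T"].round(2),m["fx"]);s=state();print(s["ee_pos"],s["ee_rot"])
E
```

```text
w500 [ 506.9 -194.9   76. ] [ 506.5 -196.6   76. ] [ 506.7 -195.8   76. ]
w200 [ 446.6 -196.    64. ] [ 446.3 -197.3   64. ] [ 446.5 -196.6   64. ]
w100 [ 629.4 -183.3   54. ] [ 628.2 -184.4   54. ] [ 628.8 -183.9   54. ]
w20 [ 567.9 -182.3   42. ] [ 563.3 -188.9   42. ] [ 565.6 -185.6   42. ]
greenA_top [493.1 -87.3  44. ] [491.3 -90.9  44. ] [492.2 -89.1  44. ]
greenB [ 426.85287003 -296.27371127   44.        ] [ 423.92826711 -301.8186176    44.        ] orange [ 355.45732575 -152.72552246   44.        ] [ 346.04498071 -169.06382662   44.        ]
cap [451.88884131  -9.51638441 105.        ] [442.72091068 -22.35798863 105.        ]
beaker rim [562.00189016  -3.04128446  60.        ] [564.52993058  -4.92566056  60.        ]
board corner [ 678. -209.   20.]
board corner [ 673. -129.   20.]
board corner [ 403. -160.   20.]
board corner [ 408. -236.   20.]
[[ 2.6000e-01 -9.2000e-01 -2.7000e-01  7.5880e+01]
 [ 9.6000e-01  2.5000e-01  8.0000e-02  5.7586e+02]
 [-0.0000e+00 -2.8000e-01  9.6000e-01  3.8378e+02]
 [ 0.0000e+00  0.0000e+00  0.0000e+00  1.0000e+00]] 307.75405223318165
[152.03905859 554.07614142 213.22218243] [-1.79910770e+02 -1.25973148e-03  1.64656391e+02]
```

The weights come out at consistent positions: board row yaw is about 6°, rack yaw about -11.3°, and spacing is 62 mm. I'm moving above the board to refine the weight positions with the wrist camera.

```bash
python3 -m pendant '-28.5 -30.7 0 0 0 0;-28.5 -30.7 0 0 0 0;-28.5 -30.7 0 0 0 0;-28.5 -30.7 0 0 0 0;-28.5 -30.7 0 0 0 0;-28.5 -30.7 0 0 0 0;-28.5 -30.7 0 0 0 0;-28.5 -30.7 0 0 0 0' 70
python3 -m pendant '-28.5 -30.7 0 0 0 0;-28.5 -30.7 0 0 0 0;-28.5 -30.7 0 0 0 0;-28.5 -30.7 0 0 0 0;-28.5 -30.7 0 0 0 0;-28.5 -30.7 0 0 0 0;-28.5 -30.7 0 0 0 0;-28.5 -30.7 0 0 0 0'
python3 -m pendant '-28.5 -30.7 0 0 0 0;-28.5 -30.7 0 0 0 0;-28.5 -30.7 0 0 0 0;-28.5 -30.7 0 0 0 0;0 0 0 0 0 -7.1;0 0 0 0 0 -7.1;0 0 0 0 0 -7.1;0 0 0 0 0 0'
python3 - <<'E'
from h import *
m=camera_model("wrist");I=grab_frame("wrist");cv2.imwrite("pics/w1.png",I)
import pickle;pickle.dump(m,open("w1.pkl","wb"))
P=dict(w500=(507,-196,76),w200=(446.5,-196.6,64),w100=(628.8,-184,54),w20=(565.6,-185.6,42))
for k,p in P.items(): print(k,proj(m,[p])[0].round(1))
E
```

```text
time_s: 0.9
ee_pos: [307.3, 255.7, 213.8]
ee_rot: [-180.0, -0.0, 164.7]
force: [0.7, 0.5, -0.6]
gripper_width: 69.6
gripper_force: 0.0
time_s: 1.7
ee_pos: [462.2, -41.6, 213.7]
ee_rot: [180.0, -0.0, 164.6]
force: [0.0, 0.2, 0.5]
gripper_width: 69.5
gripper_force: 0.0
time_s: 2.5
ee_pos: [539.1, -188.5, 213.4]
ee_rot: [180.0, -0.1, -174.1]
force: [-0.7, 0.1, 0.2]
gripper_width: 69.7
gripper_force: 0.0
w500 [277.8 160.9]
w200 [283.5  97.7]
w100 [278.  261.4]
w20 [282.1 207.5]
```

View pics/w1.png

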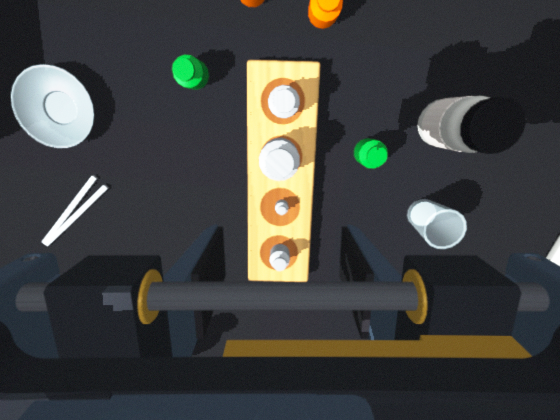

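The wrist view has the tops of 500 at (279,160), 200 at (284,101), 20 at (281,208) and 100 at (280,260). These are within about 3 px of the predictions, so I'm grasping the 500.

```bash
python3 -m pendant '16.4 -2 10 0 0 0;16.3 -2.1 30 0 0 0;0 0 40 0 0 0;0 0 40 0 0 0;0 0 35 0 0 0;0 0 20 0 0 0;0 0 10 0 0 0;0 0 2.5 0 0 0' 66
python3 -m pendant '0 0 0 0 0 0;0 0 0 0 0 0;0 0 0 0 0 0;0 0 0 0 0 0;0 0 0 0 0 0;0 0 0 0 0 0;0 0 0 0 0 0' 20 40
```

```text
time_s: 3.35
ee_pos: [506.9, -195.6, 25.6]
ee_rot: [179.9, -0.1, -174.1]
force: [-0.3, 0.7, -0.6]
gripper_width: 66.4
gripper_force: 0.0
time_s: 4.05
ee_pos: [508.0, -195.8, 27.6]
ee_rot: [-180.0, 0.1, -174.1]
force: [0.4, 2.8, 5.4]
gripper_width: 43.1
gripper_force: 40.0
```

```bash
python3 -m pendant '0 0 -2 0 0 0;0 0 -8 0 0 0;0 0 -20 0 0 0;0 0 -30 0 0 0;0 0 -30 0 0 5.75;0 0 -25 0 0 5.75;0 0 -15 0 0 5.75;0 0 0 0 0 0'
python3 -m pendant '4 13.7 0 0 0 0;7 23.9 0 0 0 0;10 34.2 0 0 0 0;10 34.2 0 0 0 0;10 34.2 0 0 0 0;10 34.2 0 0 0 0;10 34.2 0 0 0 0;10 34.2 0 0 0 0'
python3 -m pendant '10 34.2 0 0 0 0;10 34.2 0 0 0 0;10 34.2 0 0 0 0;10 34.2 0 0 0 0;7 23.9 0 0 0 0;4 13.7 0 0 0 0;0 0 0 0 0 0;0 0 0 0 0 0'
python3 - <<'E'
from h import *
I=grab_frame("wrist");m=camera_model("wrist")
cv2.imwrite("pics/w2.png",I)
for p in((469.3,237.4,18),(530,225.2,18),(590.9,213,18),(651.4,200.8,18)): print(proj(m,[p])[0].round(1))
E
```

```text
time_s: 4.85
ee_pos: [508.3, -196.5, 158.6]
ee_rot: [-179.9, 0.3, 168.7]
force: [-0.7, -1.3, -4.8]
gripper_width: 43.5
gripper_force: 40.0
time_s: 5.65
ee_pos: [483.1, 58.0, 154.8]
ee_rot: [-180.0, -0.2, 168.8]
force: [0.9, 0.1, -4.7]
gripper_width: 43.0
gripper_force: 40.0
time_s: 6.45
ee_pos: [468.5, 236.4, 155.6]
ee_rot: [-179.9, -0.1, 168.8]
force: [0.1, -0.5, -5.5]
gripper_width: 42.9
gripper_force: 40.0
[283.2 192.7]
[283.1 247.7]
[283.  297.5]
[282.9 342.6]
```

View pics/w2.png

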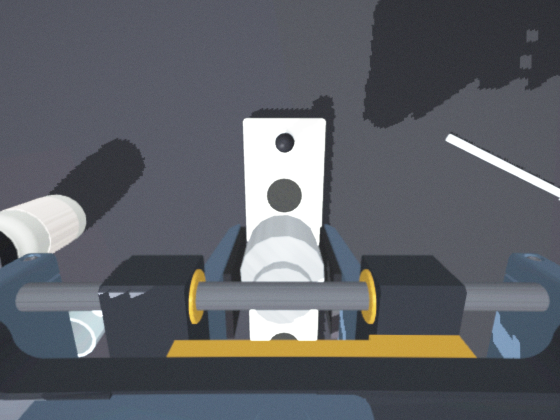

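The wrist view has the seat near the post at (284,195), against a predicted (283,193), with the weight hanging straight. I'm lowering it.

```bash
python3 -m pendant '0 0 10 0 0 0;0 0 25 0 0 0;-1 0 30 0 0 0;0 0 30 0 0 0;0 0 18 0 0 0;0 0 10 0 0 0;0 0 4 0 0 0;0 0 0 0 0 0'
python3 -m pendant '0 0 1 0 0 0;0 0 0 0 0 0'
python3 -m pendant '0 0 1 0 0 0;0 0 0 0 0 0'
python3 -m pendant '0 0 .7 0 0 0;0 0 0 0 0 0'
```

```text
time_s: 7.3
ee_pos: [470.6, 236.7, 29.4]
ee_rot: [180.0, 0.0, 168.7]
force: [0.3, -0.1, -4.4]
gripper_width: 42.9
gripper_force: 40.0
time_s: 7.5
ee_pos: [471.0, 237.2, 29.3]
ee_rot: [179.9, 0.1, 168.7]
force: [0.3, 0.1, -4.1]
gripper_width: 43.2
gripper_force: 40.0
time_s: 7.7
ee_pos: [470.4, 237.1, 27.8]
ee_rot: [180.0, 0.0, 168.7]
force: [0.1, 1.4, -4.2]
gripper_width: 43.2
gripper_force: 40.0
time_s: 7.9
ee_pos: [470.3, 237.0, 26.8]
ee_rot: [180.0, 0.0, 168.7]
force: [0.1, -0.6, -4.1]
gripper_width: 42.9
gripper_force: 40.0
```

```bash
python3 -m pendant '0 0 .7 0 0 0;0 0 0 0 0 0'
python3 -m pendant '0 0 .7 0 0 0;0 0 0 0 0 0'
python3 -m pendant '0 0 .7 0 0 0;0 0 0 0 0 0'
```

```text
time_s: 8.1
ee_pos: [470.2, 236.9, 25.9]
ee_rot: [-180.0, -0.0, 168.7]
force: [-0.4, 0.1, -4.6]
gripper_width: 43.5
gripper_force: 40.0
time_s: 8.3
ee_pos: [470.3, 237.0, 25.6]
ee_rot: [180.0, 0.0, 168.7]
force: [-1.0, 0.4, -2.2]
gripper_width: 43.0
gripper_force: 40.0
time_s: 8.5
ee_pos: [470.4, 237.0, 25.6]
ee_rot: [180.0, 0.0, 168.7]
force: [-2.3, -1.1, 5.0]
gripper_width: 43.1
gripper_force: 40.0
```

```bash
python3 -m pendant '0 0 0 0 0 0;0 0 0 0 0 0;0 0 0 0 0 0;0 0 -4 0 0 0;0 0 -15 0 0 0;0 0 -30 0 0 0;0 0 -40 0 0 0;0 0 -40 0 0 0' 62
python3 -m pendant '-3 -20 0 0 0 0;-6 -41 0 0 0 0;-6 -41 0 0 0 0;-6 -41 0 0 0 0;-6 -41 0 0 0 0;-6 -41 0 0 0 0;-6 -41 0 0 0 0;-6 -41 0 0 0 0'
python3 -m pendant '-6 -41 0 0 0 0;-6 -41 0 0 0 0;-6 -40.5 0 0 0 0;0 0 0 0 0 -5.75;0 0 0 0 0 -5.75;0 0 0 0 0 -5.75;0 0 0 0 0 0;0 0 0 0 0 0' 50
python3 - <<'E'
from h import *
m=camera_model("wrist");I=grab_frame("wrist");cv2.imwrite("pics/w3.png",I)
for p in((448,-196.5,64),(565.6,-185.6,42),(628.8,-184,54)): print(proj(m,[p])[0].round(1))
E
```

```text
time_s: 9.3
ee_pos: [470.0, 236.8, 155.0]
ee_rot: [-180.0, -0.0, 168.7]
force: [1.1, 0.2, -0.8]
gripper_width: 62.0
gripper_force: 0.0
time_s: 10.1
ee_pos: [454.1, -74.6, 154.0]
ee_rot: [180.0, 0.1, 168.7]
force: [0.9, -0.1, 0.4]
gripper_width: 62.1
gripper_force: 0.0
time_s: 10.9
ee_pos: [448.0, -196.6, 153.8]
ee_rot: [-180.0, 0.0, -174.2]
force: [-0.3, 0.3, -0.2]
gripper_width: 50.4
gripper_force: 0.0
[282.2 205.8]
[281.1 306.4]
[276.7 364. ]
```

View pics/w3.png

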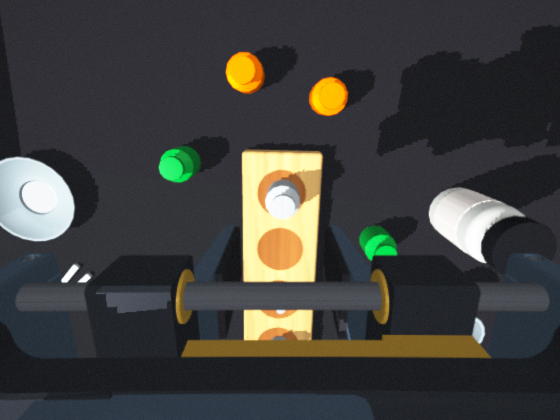

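The 200's knob is at about (282,204), close to the predicted (282,206), so I'm descending.

```bash
python3 -m pendant '1 0 15 0 0 0;0 0 30 0 0 0;0 0 30 0 0 0;0 0 30 0 0 0;0 0 15 0 0 0;0 0 8 0 0 0;0 0 1.8 0 0 0;0 0 0 0 0 0'
python3 -m pendant '0 0 0 0 0 0;0 0 0 0 0 0;0 0 0 0 0 0;0 0 0 0 0 0;0 0 0 0 0 0;0 0 0 0 0 0' 10 30
```

```text
time_s: 11.75
ee_pos: [447.5, -196.9, 24.3]
ee_rot: [-180.0, 0.0, -174.1]
force: [0.2, -0.0, 0.2]
gripper_width: 49.8
gripper_force: 0.0
time_s: 12.35
ee_pos: [447.5, -196.8, 24.6]
ee_rot: [-180.0, 0.1, -174.0]
force: [-0.9, 1.3, 6.6]
gripper_width: 32.3
gripper_force: 30.0
```

```bash
python3 -m pendant '0 0 -2 0 0 0;0 0 -8 0 0 0;0 0 -20 0 0 0;0 0 -30 0 0 0;0 0 -30 0 0 5.75;0 0 -25 0 0 5.75;0 0 -15 0 0 5.75;0 0 0 0 0 0'
python3 -m pendant '0 14 0 0 0 0;0 24.7 0 0 0 0;0 35.2 0 0 0 0;0 35.2 0 0 0 0;0 35.2 0 0 0 0;0 35.2 0 0 0 0;0 35.2 0 0 0 0;0 35.2 0 0 0 0'
python3 -m pendant '0 35.2 0 0 0 0;0 35.2 0 0 0 0;0 35.2 0 0 0 0;0 35.2 0 0 0 0;0 24.7 0 0 0 0;0.5 14.3 0 0 0 0;0 0 0 0 0 0;0 0 0 0 0 0'
```

```text
time_s: 13.15
ee_pos: [448.2, -197.3, 156.1]
ee_rot: [-179.9, 0.3, 168.7]
force: [0.4, -0.3, -2.6]
gripper_width: 32.3
gripper_force: 30.0
time_s: 13.95
ee_pos: [494.6, 50.7, 152.2]
ee_rot: [-180.0, -0.2, 168.8]
force: [-0.6, 0.0, -2.1]
gripper_width: 32.2
gripper_force: 30.0
time_s: 14.75
ee_pos: [529.7, 224.1, 153.0]
ee_rot: [-179.9, -0.1, 168.8]
force: [0.3, 0.0, -2.2]
gripper_width: 32.3
gripper_force: 30.0
```

```bash
python3 -m pendant '-.5 .5 10 0 0 0;0 0 25 0 0 0;0 0 30 0 0 0;0 0 30 0 0 0;0 0 18 0 0 0;0 0 10 0 0 0;0 0 5 0 0 0;0 0 0 0 0 0'
python3 -m pendant '0 0 .7 0 0 0;0 0 0 0 0 0'
python3 -m pendant '0 0 .7 0 0 0;0 0 0 0 0 0'
python3 -m pendant '0 0 .7 0 0 0;0 0 0 0 0 0'
```

```text
time_s: 15.55
ee_pos: [531.3, 224.7, 25.7]
ee_rot: [-180.0, -0.0, 168.7]
force: [-0.2, -0.9, -1.5]
gripper_width: 32.8
gripper_force: 30.0
time_s: 15.75
ee_pos: [531.9, 225.4, 26.1]
ee_rot: [179.9, 0.1, 168.7]
force: [-0.9, 0.2, -2.4]
gripper_width: 32.2
gripper_force: 30.0
time_s: 15.95
ee_pos: [531.4, 225.3, 24.9]
ee_rot: [180.0, 0.0, 168.7]
force: [0.4, -0.0, -2.2]
gripper_width: 32.2
gripper_force: 30.0
time_s: 16.15
ee_pos: [531.2, 225.2, 23.8]
ee_rot: [180.0, -0.0, 168.7]
force: [0.1, 0.5, -1.7]
gripper_width: 32.2
gripper_force: 30.0
```

```bash
python3 -m pendant '0 0 .6 0 0 0;0 0 0 0 0 0'
python3 -m pendant '0 0 .6 0 0 0;0 0 0 0 0 0'
python3 -m pendant '0 0 .3 0 0 0;0 0 0 0 0 0'
```

```text
time_s: 16.35
ee_pos: [531.2, 225.2, 23.0]
ee_rot: [-180.0, -0.0, 168.7]
force: [-0.7, -0.5, -1.3]
gripper_width: 32.4
gripper_force: 30.0
time_s: 16.55
ee_pos: [531.3, 225.2, 22.6]
ee_rot: [180.0, 0.0, 168.7]
force: [0.2, -1.4, -1.8]
gripper_width: 32.1
gripper_force: 30.0
time_s: 16.75
ee_pos: [531.3, 225.2, 22.6]
ee_rot: [180.0, 0.0, 168.7]
force: [-0.6, -0.2, 1.4]
gripper_width: 32.1
gripper_force: 30.0
```

```bash
python3 -m pendant '0 0 0 0 0 0;0 0 0 0 0 0;0 0 0 0 0 0;0 0 -4 0 0 0;0 0 -15 0 0 0;0 0 -30 0 0 0;0 0 -40 0 0 0;0 0 -41 0 0 0' 50
python3 -m pendant '-8.7 -19 0 0 0 0;-17.5 -38.1 0 0 0 0;-17.5 -38.1 0 0 0 0;-17.5 -38.1 0 0 0 0;-17.5 -38.1 0 0 0 0;-17.5 -38.1 0 0 0 0;-17.5 -38.1 0 0 0 0;-17.5 -38.1 0 0 0 0'
python3 -m pendant '-17.5 -38.1 0 0 0 0;-17.5 -38.1 0 0 0 0;-8.8 -19.1 0 0 0 0;0 0 0 0 0 -5.75;0 0 0 0 0 -5.75;0 0 0 0 0 -5.75;0 0 0 0 0 0;0 0 0 0 0 0' 42
python3 - <<'E'
from h import *
m=camera_model("wrist");I=grab_frame("wrist");cv2.imwrite("pics/w4.png",I)
for p in((565.6,-185.6,42),(628.8,-184,54)): print(proj(m,[p])[0].round(1))
E
```

```text
time_s: 17.55
ee_pos: [530.8, 225.0, 153.4]
ee_rot: [-180.0, -0.1, 168.7]
force: [0.4, 0.4, -0.3]
gripper_width: 50.3
gripper_force: 0.0
time_s: 18.35
ee_pos: [604.2, -82.4, 152.6]
ee_rot: [180.0, 0.0, 168.7]
force: [-0.4, 0.2, -0.1]
gripper_width: 50.0
gripper_force: 0.0
time_s: 19.15
ee_pos: [628.2, -182.2, 152.3]
ee_rot: [180.0, -0.0, -174.1]
force: [-0.3, 0.6, -0.4]
gripper_width: 41.7
gripper_force: 0.0
[285.4 131.7]
[280.  203.5]
```

View pics/w4.png

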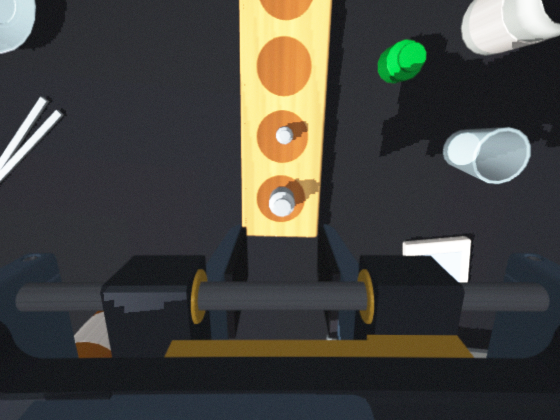

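The 100's knob is at (282,205), as predicted. The 20 is at (285,135.5), about 3.5 mm further in x than estimated, so I'll use (569,-186) for it. Descending on the 100.

```bash
python3 -m pendant '-1 -.5 15 0 0 0;0 0 30 0 0 0;0 0 30 0 0 0;0 0 30 0 0 0;0 0 15 0 0 0;0 0 7 0 0 0;0 0 2.3 0 0 0;0 0 0 0 0 0'
python3 -m pendant '0 0 0 0 0 0;0 0 0 0 0 0;0 0 0 0 0 0;0 0 0 0 0 0;0 0 0 0 0 0;0 0 0 0 0 0' 5 20
```

```text
time_s: 20.0
ee_pos: [629.8, -183.1, 23.6]
ee_rot: [-180.0, 0.1, -174.1]
force: [0.5, 0.2, 0.4]
gripper_width: 42.2
gripper_force: 0.0
time_s: 20.6
ee_pos: [629.8, -183.2, 23.9]
ee_rot: [-180.0, 0.1, -174.0]
force: [0.0, 1.5, 4.3]
gripper_width: 24.1
gripper_force: 20.0
```

```bash
python3 -m pendant '0 0 -2 0 0 0;0 0 -8 0 0 0;0 0 -20 0 0 0;0 0 -30 0 0 0;0 0 -30 0 0 5.75;0 0 -25 0 0 5.75;0 0 -15 0 0 5.75;0 0 0 0 0 0'
python3 -m pendant '4.1 13.6 0 0 0 0;7.2 23.8 0 0 0 0;10.2 34 0 0 0 0;10.2 34 0 0 0 0;10.2 34 0 0 0 0;10.2 34 0 0 0 0;10.2 34 0 0 0 0;10.2 34 0 0 0 0'
python3 -m pendant '10.2 34 0 0 0 0;10.2 34 0 0 0 0;10.2 34 0 0 0 0;7.2 23.8 0 0 0 0;4.3 14 0 0 0 0;0 0 0 0 0 0;0 0 0 0 0 0'
```

```text
time_s: 21.4
ee_pos: [630.6, -183.5, 155.7]
ee_rot: [-180.0, 0.3, 168.7]
force: [0.4, -0.7, -2.1]
gripper_width: 24.0
gripper_force: 20.0
time_s: 22.2
ee_pos: [603.5, 70.0, 151.1]
ee_rot: [-180.0, -0.2, 168.8]
force: [-0.2, -0.4, -1.2]
gripper_width: 24.5
gripper_force: 20.0
time_s: 22.9
ee_pos: [591.0, 212.5, 152.2]
ee_rot: [-179.9, -0.1, 168.8]
force: [-0.2, -0.6, -1.2]
gripper_width: 24.1
gripper_force: 20.0
```

```bash
python3 -m pendant '0 0 10 0 0 0;0 0 25 0 0 0;0 0 30 0 0 0;0 0 30 0 0 0;0 0 18 0 0 0;0 0 10 0 0 0;0 0 6 0 0 0;0 0 0 0 0 0;0 0 0 0 0 0'
python3 -m pendant '0 0 10 0 0 0;0 0 25 0 0 0;0 0 30 0 0 0;0 0 30 0 0 0;0 0 18 0 0 0;0 0 10 0 0 0;0 0 5.5 0 0 0;0 0 0 0 0 0' || true
```

```text
time_s: 23.7
ee_pos: [591.6, 212.6, 24.2]
ee_rot: [-180.0, -0.0, 168.7]
force: [0.7, -0.3, -0.3]
gripper_width: 24.0
gripper_force: 20.0Traceback (most recent call last):
ValueError: 1 to 8 rows of numbers within range
```

My first command had nine rows, so it was refused and only the second one ran. It's at 24.2 mm as wanted; that was a careless pairing, since both running would have driven into the rack. I'm feeling down now.

```bash
python3 -m pendant '0 0 .4 0 0 0;0 0 0 0 0 0;0 0 0 0 0 0'
python3 -m pendant '0 0 .6 0 0 0;0 0 0 0 0 0'
python3 -m pendant '0 0 .6 0 0 0;0 0 0 0 0 0'
python3 -m pendant '0 0 .5 0 0 0;0 0 0 0 0 0'
```

```text
time_s: 24.0
ee_pos: [592.1, 213.4, 24.9]
ee_rot: [179.9, 0.1, 168.7]
force: [-0.1, 0.2, -1.0]
gripper_width: 24.1
gripper_force: 20.0
time_s: 24.2
ee_pos: [591.6, 213.3, 23.7]
ee_rot: [180.0, 0.0, 168.7]
force: [0.6, -0.6, -0.9]
gripper_width: 24.3
gripper_force: 20.0
time_s: 24.4
ee_pos: [591.5, 213.2, 22.8]
ee_rot: [-180.0, -0.0, 168.7]
force: [-0.4, 0.0, -1.8]
gripper_width: 24.1
gripper_force: 20.0
time_s: 24.6
ee_pos: [591.5, 213.1, 22.2]
ee_rot: [-180.0, -0.0, 168.7]
force: [0.3, -0.1, -1.2]
gripper_width: 24.1
gripper_force: 20.0
```

```bash
python3 -m pendant '0 0 .5 0 0 0;0 0 0 0 0 0'
python3 -m pendant '0 0 .4 0 0 0;0 0 0 0 0 0'
```

```text
time_s: 24.8
ee_pos: [591.6, 213.2, 21.9]
ee_rot: [180.0, 0.0, 168.7]
force: [0.2, 0.5, -0.0]
gripper_width: 24.1
gripper_force: 20.0
time_s: 25.0
ee_pos: [591.6, 213.2, 21.9]
ee_rot: [180.0, 0.0, 168.7]
force: [-0.8, 0.1, 3.1]
gripper_width: 24.2
gripper_force: 20.0
```

```bash
python3 -m pendant '0 0 0 0 0 0;0 0 0 0 0 0;0 0 0 0 0 0;0 0 -4 0 0 0;0 0 -15 0 0 0;0 0 -30 0 0 0;0 0 -40 0 0 0;0 0 -41 0 0 0' 44
python3 -m pendant '-2.8 -19.8 0 0 0 0;-5.6 -39.6 0 0 0 0;-5.6 -39.6 0 0 0 0;-5.6 -39.6 0 0 0 0;-5.6 -39.6 0 0 0 0;-5.6 -39.6 0 0 0 0;-5.6 -39.6 0 0 0 0;-5.6 -39.6 0 0 0 0'
python3 -m pendant '-5.6 -39.6 0 0 0 0;-5.6 -39.6 0 0 0 0;-2.8 -19.8 0 0 0 0;0 0 0 0 0 -5.75;0 0 0 0 0 -5.75;0 0 0 0 0 -5.75;0 0 0 0 0 0;0 0 0 0 0 0' 34
python3 - <<'E'
from h import *
m=camera_model("wrist");I=grab_frame("wrist");cv2.imwrite("pics/w5.png",cv2.resize(I[150:270,220:340],(600,600)))
print(((proj(m,[(569,-186,42)])[0]-[220,150])*5).round(1))
E
```

```text
time_s: 25.8
ee_pos: [591.1, 213.0, 152.5]
ee_rot: [-180.0, -0.1, 168.7]
force: [0.4, -1.2, -0.0]
gripper_width: 43.8
gripper_force: 0.0
time_s: 26.6
ee_pos: [573.9, -88.2, 151.2]
ee_rot: [-180.0, -0.0, 168.7]
force: [0.4, 0.9, -0.0]
gripper_width: 44.0
gripper_force: 0.0
time_s: 27.4
ee_pos: [568.6, -186.2, 151.1]
ee_rot: [180.0, -0.0, -174.2]
force: [-0.2, 0.3, 0.4]
gripper_width: 34.1
gripper_force: 0.0
[311.3 251.5]
```

View pics/w5.png

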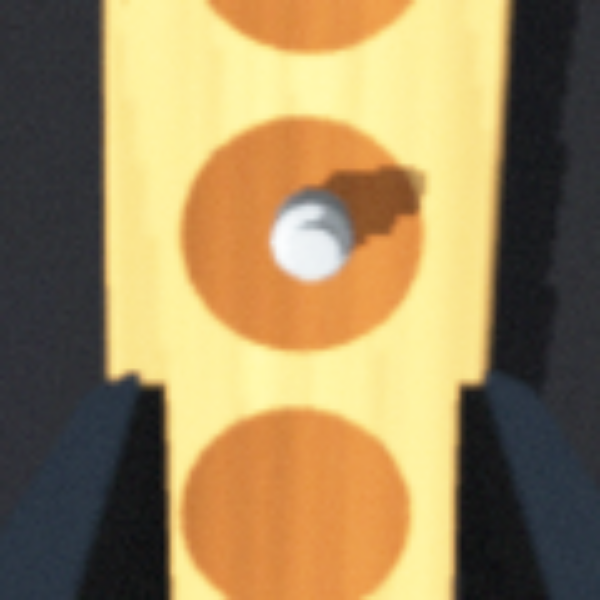

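The knob of the 20 is at crop (310,250), as predicted.

```bash
python3 -m pendant '-.3 0 15 0 0 0;0 0 30 0 0 0;0 0 30 0 0 0;0 0 30 0 0 0;0 0 15 0 0 0;0 0 7 0 0 0;0 0 2 0 0 0;0 0 0 0 0 0'
python3 -m pendant '0 0 0 0 0 0;0 0 0 0 0 0;0 0 0 0 0 0;0 0 0 0 0 0;0 0 0 0 0 0;0 0 0 0 0 0' 0 10
```

```text
time_s: 28.25
ee_pos: [569.7, -186.3, 23.0]
ee_rot: [-180.0, 0.1, -174.1]
force: [-0.2, -0.1, -0.4]
gripper_width: 34.4
gripper_force: 0.0
time_s: 28.85
ee_pos: [569.7, -186.3, 23.2]
ee_rot: [-180.0, 0.1, -174.0]
force: [-0.9, 0.8, 6.0]
gripper_width: 15.2
gripper_force: 10.0
```

```bash
python3 -m pendant '0 0 -2 0 0 0;0 0 -8 0 0 0;0 0 -20 0 0 0;0 0 -30 0 0 0;0 0 -30 0 0 5.75;0 0 -25 0 0 5.75;0 0 -15 0 0 5.75;0 0 0 0 0 0'
python3 -m pendant '0 14.2 0 0 0 0;-.5 24.8 0 0 0 0;-.5 35.4 0 0 0 0;-.5 35.4 0 0 0 0;-.5 35.4 0 0 0 0;-.5 35.4 0 0 0 0;-.5 35.4 0 0 0 0;-.5 35.4 0 0 0 0'
python3 -m pendant '-.5 35.4 0 0 0 0;-.5 35.4 0 0 0 0;-.5 35.4 0 0 0 0;-.5 24.8 0 0 0 0;0 14.2 0 0 0 0;0 0 0 0 0 0;0 0 0 0 0 0'
```

```text
time_s: 29.65
ee_pos: [570.5, -186.6, 155.1]
ee_rot: [-180.0, 0.3, 168.7]
force: [1.0, -0.5, -0.0]
gripper_width: 15.4
gripper_force: 10.0
time_s: 30.45
ee_pos: [620.8, 62.2, 150.5]
ee_rot: [-180.0, -0.2, 168.8]
force: [0.5, 0.4, -1.1]
gripper_width: 15.0
gripper_force: 10.0
time_s: 31.15
ee_pos: [651.6, 201.2, 151.6]
ee_rot: [-179.9, -0.1, 168.8]
force: [0.1, -0.5, -0.1]
gripper_width: 15.4
gripper_force: 10.0
```

```bash
python3 -m pendant '0 0 10 0 0 0;0 -.5 25 0 0 0;0 0 30 0 0 0;0 0 30 0 0 0;0 0 18 0 0 0;0 0 10 0 0 0;0 0 5.5 0 0 0;0 0 0 0 0 0'
python3 -m pendant '0 0 .3 0 0 0;0 0 0 0 0 0;0 0 0 0 0 0'
python3 -m pendant '0 0 .5 0 0 0;0 0 0 0 0 0;0 0 0 0 0 0'
python3 -m pendant '0 0 .5 0 0 0;0 0 0 0 0 0'
```

```text
time_s: 31.95
ee_pos: [652.1, 200.6, 23.7]
ee_rot: [-180.0, -0.0, 168.7]
force: [0.4, 0.1, 0.9]
gripper_width: 15.5
gripper_force: 10.0
time_s: 32.25
ee_pos: [652.7, 201.4, 24.6]
ee_rot: [180.0, 0.1, 168.7]
force: [-0.3, -0.3, 0.6]
gripper_width: 15.2
gripper_force: 10.0
time_s: 32.55
ee_pos: [652.2, 201.3, 23.2]
ee_rot: [180.0, 0.0, 168.7]
force: [0.0, 0.3, -0.1]
gripper_width: 15.3
gripper_force: 10.0
time_s: 32.75
ee_pos: [652.1, 201.3, 22.5]
ee_rot: [180.0, -0.0, 168.7]
force: [0.2, 0.3, 0.0]
gripper_width: 15.3
gripper_force: 10.0
```

```bash
python3 -m pendant '0 0 .4 0 0 0;0 0 0 0 0 0;0 0 0 0 0 0'
python3 -m pendant '0 0 .4 0 0 0;0 0 0 0 0 0'
python3 -m pendant '0 0 .4 0 0 0;0 0 0 0 0 0'
python3 -m pendant '0 0 .4 0 0 0;0 0 0 0 0 0'
```

```text
time_s: 33.05
ee_pos: [652.2, 201.2, 22.2]
ee_rot: [180.0, -0.0, 168.7]
force: [-0.4, 0.0, -0.6]
gripper_width: 15.1
gripper_force: 10.0
time_s: 33.25
ee_pos: [652.2, 201.2, 21.8]
ee_rot: [180.0, -0.0, 168.7]
force: [0.4, 0.1, -0.6]
gripper_width: 15.2
gripper_force: 10.0
time_s: 33.45
ee_pos: [652.2, 201.2, 21.4]
ee_rot: [180.0, -0.0, 168.7]
force: [-0.6, 0.6, 0.1]
gripper_width: 15.2
gripper_force: 10.0
time_s: 33.65
ee_pos: [652.2, 201.2, 21.3]
ee_rot: [180.0, 0.0, 168.7]
force: [-1.6, -0.6, 1.2]
gripper_width: 15.2
gripper_force: 10.0
```

Contact. I'm releasing, rising, and checking the row.

```bash
python3 -m pendant '0 0 0 0 0 0;0 0 0 0 0 0;0 0 0 0 0 0;0 0 -4 0 0 0;0 0 -15 0 0 0;0 0 -30 0 0 0;0 0 -40 0 0 0;0 0 -40 0 0 0' 34
python3 -m pendant '0 -45 -20 0 0 0;0 -45 -20 0 0 0;0 -45 -20 0 0 0;0 -45 -20 0 0 0;0 -45 0 0 0 0;0 -45 0 0 0 0;0 0 0 0 0 0;0 0 0 0 0 0'
python3 - <<'E'
from h import *
S=grab_frame("scene");cv2.imwrite("pics/s9.png",S)
cv2.imwrite("pics/s9c.png",cv2.resize(S[250:400,200:460],(780,450),interpolation=cv2.INTER_CUBIC))
m=camera_model("scene")
for u,h in(((469,238),56),((530,226),44),((591,214),34),((652,202),22)): print(((proj(m,[(*u,18+h)])[0]-[200,250])*3).round())
E
```

```text
time_s: 34.45
ee_pos: [652.1, 201.2, 152.5]
ee_rot: [180.0, 0.0, 168.7]
force: [0.6, -0.3, -0.4]
gripper_width: 34.2
gripper_force: 0.0
time_s: 35.25
ee_pos: [599.2, -64.3, 231.3]
ee_rot: [180.0, 0.1, 168.6]
force: [1.4, 0.4, -0.3]
gripper_width: 34.3
gripper_force: 0.0
[606. 113.]
[484. 164.]
[360. 215.]
[231. 269.]
```

View pics/s9c.png

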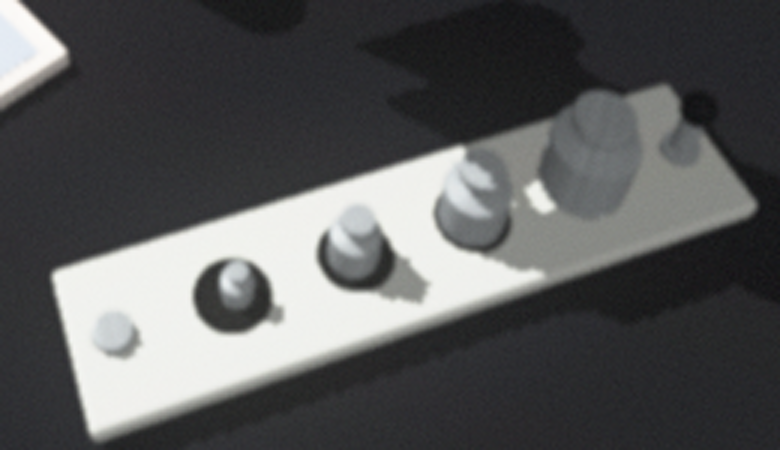

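View pics/s9.png

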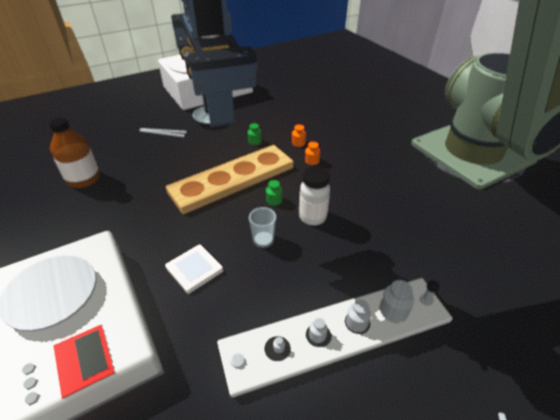

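The crop shows all four weights upright on their seats in size order from the post, with bases roughly centred: 20 at (235,300), 100 at (355,260), 200 at (472,225) and 500 at (588,190). The full view shows the jar and beaker where they were and the gripper clear.

```bash
python3 -c "
from workcell import *
print(job_done())"
```

```text
the job is handed in; nothing more can be done
None
```

All four weights stand upright on the rack, largest by the post to smallest at the far end, with the jar and beaker left where they were; I handed the job in at about 35 s, and no verdict came back.

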